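# Seat a splined sample holder in the rotary stage and keep it pressed down

### The job

Take the sample holder that carries the square white tile with the chip out of the rack (its post has two flats to grip) and fit it into the rotary stage: lower its splined shank into the hub, turn the holder until the splines mesh with the grooves, and push it down against the ejector spring until its flange is fully home on the hub. The clamp will be switched on afterwards, so finish while still holding the holder and pressing it down; do not let go. Do not touch the tile or the chip on top, and leave the other two holders, the magnetic base and the hex key where they are.

Things in the scene. Friction and masses are not known exactly. Their poses are not given: they have to be found in the camera images.
- holder: the holder to fit, aluminium, about 0.3 kg: a flange 58 mm across, 6 mm thick, with a post on top and a splined shank below. Origin: centre of the flange's underside, on the axis; z up along the axis. It starts upright in one of the rack's three holes, flange on the rack's top, turned up to 50 degrees either way from the rack; which hole differs
- flats (a point): the place to grip: on the axis inside the holder's post, 31 mm above its origin. The post is 38 mm across, from 6 to 48 mm above the origin, and has two parallel upright flats 28 mm apart, each 26 mm wide, facing the holder's +y and -y. Axes as the holder's
- teeth (a point): on the axis at the lower end of the shank's steel spline, 22 mm below the holder's origin. Six teeth from the flange down to here, 5 mm wide, 34 mm across the tips, core 23.6 mm; one tooth points along the holder's +x, the others every 60 degrees. Below it a plain round pilot, 23 mm diameter, 12 mm long, its tip tapered to 17 mm, ends 34 mm below the origin
- sample: the white ceramic tile 24 x 24 x 3 mm bonded on top of the holder's post, with a dark chip 10 x 10 x 1.6 mm on it; moves with the holder. Origin: centre of the tile's underside, 48 mm above the holder's origin. Must not be touched
- rack: fixed aluminium rack, a plate 84 x 290 x 8 mm on two end legs, its top 56 mm above the table, with three plain round through holes of 39 mm diameter in a row along its y axis, at -95, 0 and +95 mm. Origin: centre of its underside, on the table
- bore (a point): centre of the mouth of the splined bore, on the flat top of the rotary stage's steel hub (62 mm across), 96 mm above the table. z up along the bore; x along the middle of one of six grooves, the others every 60 degrees. Grooves 6.6 mm wide, 36 mm across their bottoms; the lands between them leave 25 mm; oiled, square edges. Bore 50 mm deep
- rotor: the stage's black graduated rotor plate, 102 mm across, 6 mm below the hub's top, which carries the hub; axes as bore, origin on the table under it. Its angle differs each time; the worm drive is self-locking: it does not turn by hand. With teeth on the lands the holder stops with its flange 22 mm above the hub; meshed, it slides on freely to 8 mm, where it meets the ejector
- ejector (a joint): the spring-loaded steel ejector pin of 15 mm diameter in the bore; value in m, 0 at rest, grows as the shank pushes it down. It pushes up with 7 N at rest and about 12 N with the holder fully home (value 0.008), more than the holder's weight, and lifts the holder 8 mm if it is let go
- stage: the fixed black XY stage with the rotary stage on top: base 132 x 132 mm, 96 mm high up to the hub, with micrometers sticking out up to 150 mm from the centre on its +x and -y sides and the worm housing on its -x side. Origin: centre of its underside on the table, straight under the bore
- lens_holder: another holder in the rack: same flange and shank, with a thin post and an upright round black lens ring, 65 mm high above the flange's underside. Origin: centre of the underside of its flange. Leave it
- blank_holder: another holder in the rack: same flange and shank, with only a low round cap 40 mm across, 20 mm high above the flange's underside. Origin: centre of the underside of its flange. Leave it
- mag_base: black magnetic base, about 50 x 52 x 55 mm, with a short red column, 141 mm high in all, standing on the table beyond the stage. Origin: centre of its underside. Leave it
- hex_key: L-shaped steel hex key, 95 x 30 mm, 6 mm thick, lying on the table beyond the rack. Origin: middle of its long leg, on the table. Leave it
Things that resemble listed ones, but are neither listed nor needed, are in the scene too. Leave any blue, green or pink look-alike of the holder alone.

How it is judged:
By the outcome, as a careful person would: the job done as asked, in the order asked, and still so for the second after the job is handed in, while the arm keeps its last pose, push and grip.
It also fails if it takes over 45 s, if anything falls off the work surface, if the arm or the gripper's body presses on something with over 40 N, if the wrist force passes 120 N, or if a joint passes its speed limit or range.

### The arm

A 7-joint arm with a two-finger parallel gripper is mounted at the origin on the work surface. World frame = base frame: x ahead of the robot, y to its left, z up, the work surface at z = 0. Lengths are in m, angles in degrees, forces in N, time in s.
With the tool pointing down it reaches from about 0.425 to 0.875 m from the base axis. Payload 4.7 kg.
Tool frame: the origin (TCP) lies between the finger pads; the fingertips stand 8 mm ahead of it and the grasp point (between the pads) lies 11 mm behind it (env.tip_extent is the distance from the TCP to the fingertips, in m); z points along the fingers, y is the line along which they close (so a half turn about z gives the same grasp; the last joint's range is limited). The gripper opens to 87 mm and grips with 3 to 60 N. Pads are 19 mm wide; open, the fingers measure 117 mm over their backs; the gripper's body (75 mm by 190 mm) begins 51 mm behind the grasp point.
Start: joints at [76.839, 18.392, -4.016, 83.108, 1.295, 78.541, -3.26], TCP at [0.157, -0.631, 0.231] pointing down, gripper open.
Joint ranges: [-163.93, 163.93], [-17.29, 119.83], [-79.2, 71.16], [3.27, 140.29], [-89.18, 269.18], [5.43, 117.66], [-154.24, 154.24]. Speed limits (degrees/s): [147.25, 147.25, 180, 180, 180, 180, 180].

### API

Orientations are given as [roll, pitch, yaw] about the fixed x, y, z axes, in that order (R = Rz(yaw) Ry(pitch) Rx(roll)).
In Python, from cell import sensors, vision, workorder, env gives the robot as it stands.
- The arm moves only by the tool drive_tool, never from a script. Its argument "moves" is a list of rows, each an object of numbers: "x", "y", "z": the shift along the tool's x, y, z in mm; "rx", "ry", "rz": the turn, a rotation vector about the tool's x, y, z in rad; "fingers": the closure, from -1 (fully open) to 1 (shut). In form: [{"x": .., "y": .., "z": .., "rx": .., "ry": .., "rz": .., "fingers": ..}, ...]. A call has 1 to 20 rows; each row is the pose to reach, as a shift and turn from the pose commanded when the call began, along the tool's axes at that moment; what a row does not reach only later rows make up. A row lasts 1/8 s, in which the tool goes at most 62.5 mm and 10.7 degrees, less where a joint would pass 70% of its speed; a pose out of reach is approached as far as the arm can. A call with a gripper value outside its range is refused whole. The fingers move at their own pace and stop on an object; "force" is the grip in N (left out, the last holds). Time passes only in rows, so rows that repeat a pose let the fingers close. It gives the time, the measured TCP pose, the force, the opening and the grip force at its end, in the units of the state.
- sensors.get_obs(): the state, without advancing time (a new reading comes with each control period).
- vision.read_camera(name): name is "scene" or "top" or "wrist"; returns a dict with "image" (420x560x3 uint8, red, green, blue), "fx", "fy", "cx", "cy" (pixels), "R" (3x3) and "t" (3): a world point X has camera coordinates R X + t. Camera axes: x right, y down, z forward; pixel columns grow to the right and rows downward; lengths in m; the calibration is good to about 2 mm. A picture is of the moment at which its call begins. There is no depth.
- workorder.sign_off(): hands the job in; it is judged then, once.
The state is a dict: "time_s": time; "qpos": joint angles; "joint_velocities": joint speeds; "effort": joint torques, N m; "tool_pos": TCP position; "tool_rot": TCP orientation; "force": force on the tool from outside, world axes, zero at the start; "wrist_torque": the same for the moment, N m; "grip_width": finger opening in m; "grasp_force": force on a finger pad.
Only numpy, scipy, OpenCV 4.12 (cv2) and the standard library are available. Lean on these libraries where they do the work, as an engineer would, in place of code of your own. Each camera call takes 0.05 s, during which the arm holds its last target. There are 200 camera calls.

## Working session

There is one attempt and no reset: what is moved stays moved. The work goes in short steps, Python scripts to look and compute and a tool call to move; the robot and the scene stay as the last step left them, time stands still between calls to the robot, and variables do not carry over. Pictures are saved under pics/ and viewed, at most 10 in all, crops included, and the job is handed in when it is done.

Besides the shell and the picture viewer there is one more tool, called after "Emit:" as name([rows], argument=value, ...), one row to a line, values as JSON. drive_tool: Moves the arm, as the interface text tells. Its arguments: {"type":"object","properties":{"moves":{"type":"array"},"force":{"type":"number"}},"required":["moves"]}

```bash
mkdir -p pics; ls
python3 - <<'E'
from cell import sensors,vision
import cv2,json,numpy as np,pickle
o=sensors.get_obs();print({k:np.round(v,4).tolist() for k,v in o.items()})
d={}
for n in("scene","top","wrist"):
    c=vision.read_camera(n);d[n]=c;cv2.imwrite(f"pics/{n}0.png",np.array(c["image"])[:,:,::-1]);print(n,c["fx"],c["cx"],c["cy"],np.round(c["R"],3).tolist(),np.round(c["t"],3).tolist())
pickle.dump(d,open("c0.pkl","wb"))
a=np.array(d["scene"]["image"]);b=np.array(d["top"]["image"])
E
```

```text
pics
{'time_s': 0.0, 'qpos': [76.8392, 18.4391, -4.0157, 83.1754, 1.2968, 78.5405, -3.2605], 'joint_velocities': [-0.0776, -0.0609, 0.0523, -0.0734, 0.0422, 0.0335, -0.077], 'effort': [0.0013, -49.1288, -0.4032, -31.2533, -0.0641, 0.0437, 0.0002], 'tool_pos': [0.1567, -0.6303, 0.2295], 'tool_rot': [-179.8903, 0.0075, 13.9706], 'force': [-0.5881, 0.3105, -0.1745], 'wrist_torque': [-0.0091, 0.0548, -0.0218], 'grasp_force': 0.0, 'grip_width': 0.0869}
scene 464.24278475906874 276.78819342395985 215.506605594138 [[0.333, 0.943, -0.013], [0.778, -0.283, -0.56], [-0.532, 0.176, -0.828]] [-0.263, -0.377, 1.308]
top 544.9878059273203 280.2273598807537 211.08546723619352 [[-0.025, -1.0, -0.0], [-0.982, 0.025, -0.185], [0.185, -0.005, -0.983]] [0.084, 0.608, 1.399]
wrist 304.9531349526492 280.72200118768586 206.62031376016796 [[0.241, -0.97, -0.001], [-0.929, -0.231, 0.289], [-0.281, -0.069, -0.957]] [-0.649, -0.035, 0.391]
```

View pics/top0.png

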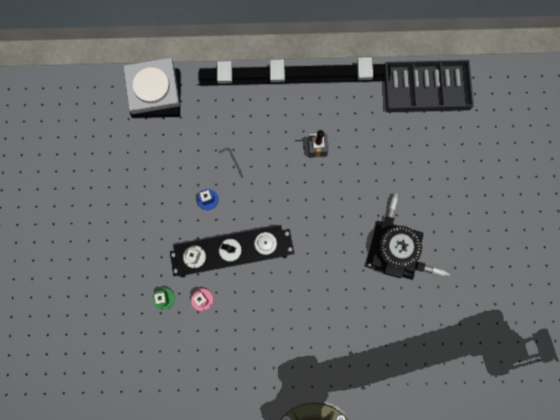

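View pics/scene0.png

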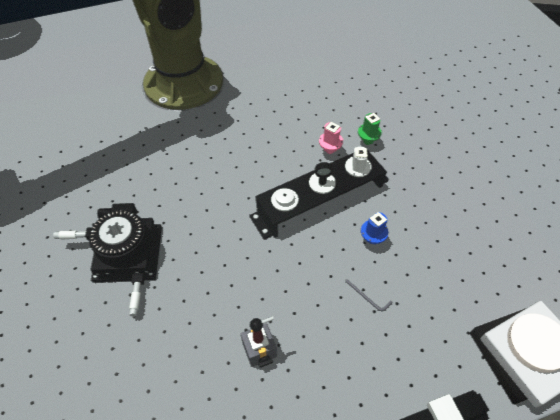

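The top view shows candidates for the holder: aluminium in the rack at (194,257), blue (207,199), green (163,298), pink (202,299), plus the lens holder (230,249) and the blank holder (266,243). I choose (194,257). The bore is at (402,246). In the scene view these two are at (359,162) and (116,230).

```bash
cat > h.py <<'E'
import numpy as np,cv2,pickle
def ray(c,u,v,z):
    R=np.array(c["R"]);t=np.array(c["t"]);o=-R.T@t
    d=R.T@np.array([(u-c["cx"])/c["fx"],(v-c["cy"])/c["fy"],1]);return o+d*(z-o[2])/d[2]
def proj(c,X):
    p=np.array(c["R"])@np.asarray(X,float)+np.array(c["t"]);return np.array([c["fx"]*p[0]/p[2]+c["cx"],c["fy"]*p[1]/p[2]+c["cy"]])
def crop(c,u,v,r,s):
    im=np.array(c["image"])[:,:,::-1];return cv2.resize(im[v-r:v+r,u-r:u+r],(s,s),interpolation=cv2.INTER_CUBIC)
E
python3 - <<'E'
from h import *
d=pickle.load(open("c0.pkl","rb"));t=d["top"];s=d["scene"]
print("tile",ray(t,194,256,.107),ray(s,361,152,.107),"bore",ray(t,402,246,.096),ray(s,116,230,.096))
for p in[(266,243,.076),(230,249,.1)]:print(ray(t,*p))
m=np.vstack([np.hstack([crop(t,194,257,25,290),crop(t,402,246,25,290)]),np.hstack([crop(s,359,162,25,290),crop(s,116,230,25,290)])])
cv2.imwrite("pics/m.png",m)
E
```

```text
tile [0.48975192 0.29086235 0.107     ] [0.49273947 0.30049031 0.107     ] bore [ 0.50326074 -0.24093877  0.096     ] [ 0.5043423  -0.23548718  0.096     ]
[0.52234844 0.10827003 0.076     ]
[0.50613506 0.20002733 0.1       ]
```

View pics/m.png

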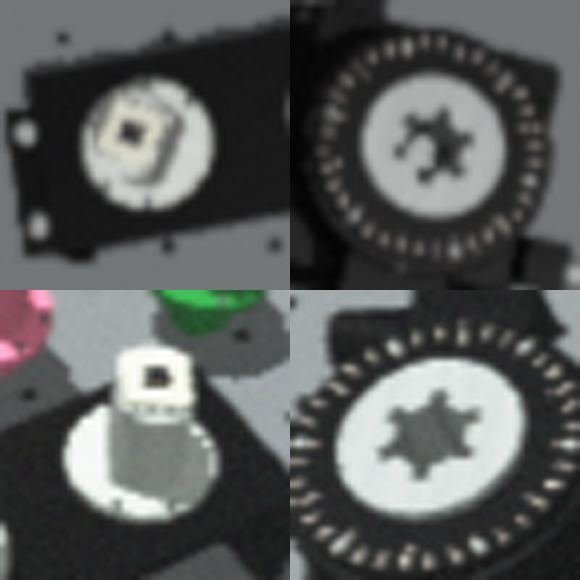

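```bash
cat >> h.py <<'E'
from scipy.spatial.transform import Rotation as Ro
def tool(o): return Ro.from_euler("xyz",o["tool_rot"],degrees=True),np.array(o["tool_pos"])
def delta(o,pos,yaw):
    R,p=tool(o);d=R.inv().apply(np.array(pos)-p)*1000
    rv=(R.inv()*Ro.from_euler("xyz",[180,0,yaw],degrees=True)).as_rotvec();return np.round(d,1),np.round(rv,4)
E
python3 - <<'E'
from h import *
from cell import sensors
o=sensors.get_obs();R,p=tool(o)
c=pickle.load(open("c0.pkl","rb"))["wrist"];Rc=np.array(c["R"]);C=-Rc.T@np.array(c["t"])
print("cam in tool mm",R.inv().apply(C-p)*1000, "fwd",R.inv().apply(Rc[2]))
for z in (.0,.05,.1):print(proj(c,[p[0],p[1],z]))
print(delta(o,[.503,-.238,.25],65), delta(o,[.491,.294,.25],121))
E
```

```text
cam in tool mm [  79.24235416   -0.41007564 -154.10328317] fwd [-2.88891576e-01  2.47682276e-04  9.57361789e-01]
[281.21251174 179.24444606]
[281.23243708 188.28269478]
[281.25883663 200.25768141]
(array([ 430.7, -297.3,  -19.9]), array([-1.400e-03, -6.000e-04, -8.907e-01])) (array([ 547.5, -816.4,  -19.1]), array([-1.0000e-03, -1.3000e-03, -1.8681e+00]))
```

Emit:
drive_tool([
  {"x": 54, "y": -37, "z": -10, "rz": -0.11},
  {"x": 108, "y": -74, "z": -20, "rz": -0.22},
  {"x": 162, "y": -111, "z": -20, "rz": -0.33},
  {"x": 215, "y": -149, "z": -20, "rz": -0.44},
  {"x": 269, "y": -186, "z": -20, "rz": -0.55},
  {"x": 323, "y": -223, "z": -20, "rz": -0.66},
  {"x": 377, "y": -260, "z": -20, "rz": -0.77},
  {"x": 431, "y": -297, "z": -20, "rz": -0.89},
  {"x": 431, "y": -297, "z": -20, "rz": -0.89},
  {"x": 431, "y": -297, "z": -20, "rz": -0.89},
  {"x": 431, "y": -297, "z": -20, "rz": -0.89},
])

```text
invalid input at $.moves[0]: expected keys x, y, z, rx, ry, rz, fingers
```

Run:
```python
from h import *
from cell import sensors,vision
o=sensors.get_obs();c=vision.read_camera("wrist");pickle.dump((o,c),open("stage.pkl","wb"))
print(o["time_s"],o["tool_pos"],o["tool_rot"],o["qpos"])
print(proj(c,[.503,-.238,.096]))
cv2.imwrite("pics/w1.png",np.array(c["image"])[:,:,::-1])
print(delta(o,[.491,.294,.25],121))
```

```text
0.15 [ 0.15676952 -0.63040429  0.22974534] [-1.79919030e+02  4.32412238e-03  1.39685704e+01] [76.83853235 18.42767976 -4.01484585 83.15721734  1.29406104 78.54123225
 -3.2614198 ]
[-238.42782942 -527.23904441]
(array([ 547.5, -816.4,  -19.1]), array([-1.0000e-03, -1.3000e-03, -1.8681e+00]))
```

View pics/w1.png

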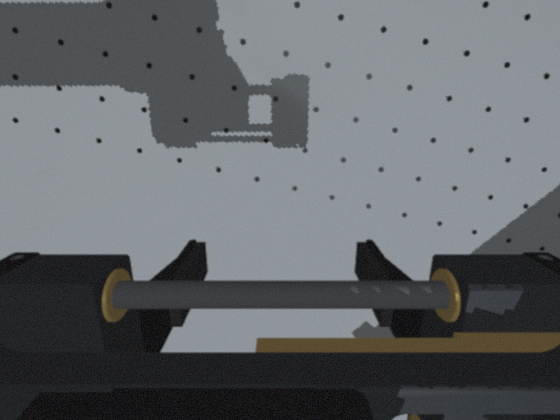

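The wrist view shows only the bare table and the fingers at rows 240-340, because the move was refused: all seven keys are needed in each row.

Emit:
drive_tool([
  {"x": 54, "y": -37, "z": -10, "rx": 0, "ry": 0, "rz": -0.11, "fingers": -1},
  {"x": 108, "y": -74, "z": -20, "rx": 0, "ry": 0, "rz": -0.22, "fingers": -1},
  {"x": 162, "y": -111, "z": -20, "rx": 0, "ry": 0, "rz": -0.33, "fingers": -1},
  {"x": 215, "y": -149, "z": -20, "rx": 0, "ry": 0, "rz": -0.44, "fingers": -1},
  {"x": 269, "y": -186, "z": -20, "rx": 0, "ry": 0, "rz": -0.55, "fingers": -1},
  {"x": 323, "y": -223, "z": -20, "rx": 0, "ry": 0, "rz": -0.66, "fingers": -1},
  {"x": 377, "y": -260, "z": -20, "rx": 0, "ry": 0, "rz": -0.77, "fingers": -1},
  {"x": 431, "y": -297, "z": -20, "rx": 0, "ry": 0, "rz": -0.89, "fingers": -1},
  {"x": 431, "y": -297, "z": -20, "rx": 0, "ry": 0, "rz": -0.89, "fingers": -1},
  {"x": 431, "y": -297, "z": -20, "rx": 0, "ry": 0, "rz": -0.89, "fingers": -1},
])

```text
time_s: 1.45
tool_pos: [0.5046, -0.2361, 0.2504]
tool_rot: [-180.0, -0.0, 65.2]
force: [-0.7, -0.2, -0.1]
grip_width: 0.087
grasp_force: 0.0
```

Run:
```python
from h import *
from cell import sensors,vision
o=sensors.get_obs();c=vision.read_camera("wrist");pickle.dump((o,c),open("stage.pkl","wb"))
print(o["time_s"],o["tool_pos"],o["tool_rot"],o["qpos"],o["force"])
u=proj(c,[.503,-.238,.096]);print(u)
cv2.imwrite("pics/w2.png",cv2.resize(np.array(c["image"])[60:330,100:460,::-1],None,fx=2.2,fy=2.2,interpolation=cv2.INTER_CUBIC))
print(delta(o,[.491,.294,.25],121))
```

```text
1.45 [ 0.50460428 -0.2360917   0.25042176] [-1.79986756e+02 -4.12152140e-02  6.52491086e+01] [ 48.93350125   8.34430327 -29.2764522   94.03179953   4.10692057
  78.71547221  -5.64011818] [-0.73355897 -0.17008554 -0.08296918]
[280.42242839 196.38219854]
(array([ 475.7, -234.3,    0.8]), array([ 1.00e-04, -8.00e-04, -9.73e-01]))
```

View pics/w2.png

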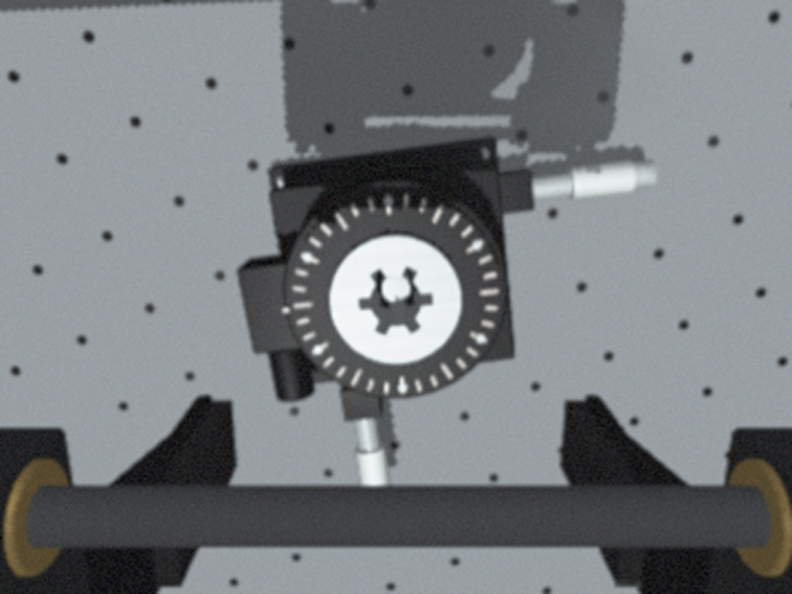

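The bore is at crop (397,299), i.e. pixel (280,196). The six grooves are clear, with the bright ejector in the middle. I'll rectify the hub plane and fit it.

```bash
cat >> h.py <<'E'
def rect(c,X,z,half,s):  # world-aligned patch: col=+x, row=+y, s px/m
    n=int(2*half*s);q=np.float32([[0,0],[n,0],[n,n],[0,n]])
    w=[[X[0]-half+a/s,X[1]-half+b/s,z] for a,b in q]
    M=cv2.getPerspectiveTransform(np.float32([proj(c,p) for p in w]),q)
    return cv2.warpPerspective(np.ascontiguousarray(np.array(c["image"])),M,(n,n),flags=cv2.INTER_CUBIC)
def ell(g,th,n,X,half,s):
    k,_=cv2.findContours((g>th).astype(np.uint8),cv2.RETR_EXTERNAL,cv2.CHAIN_APPROX_NONE);k=max(k,key=cv2.contourArea)
    (a,b),ax,an=cv2.fitEllipse(k);return np.array([X[0]-half+a/s,X[1]-half+b/s]),np.array(ax)/s*1000,k
E
python3 - <<'E'
from h import *
o,c=pickle.load(open("stage.pkl","rb"))
X=(.504,-.237);H=.045;s=4000
g=cv2.cvtColor(rect(c,X,.096,H,s),cv2.COLOR_RGB2GRAY)
for th in(120,150,180):
    ctr,ax,k=ell(g,th,0,X,H,s);print(th,ctr,ax)
px=(ctr-np.array(X)+H)*s
a=np.radians(np.arange(0,360,.5))
for r in(.0145,.0155,.0165):
    v=cv2.remap(g,np.float32(px[0]+r*s*np.cos(a))[None],np.float32(px[1]+r*s*np.sin(a))[None],cv2.INTER_LINEAR)[0].astype(float)
    F=np.sum((255-v)*np.exp(-6j*a));print(r,"groove ang",np.degrees(np.angle(np.conj(F)))/6,abs(F)/np.sum(255-v))
# groove boundary center via dark hole blob
m=((g<110)&(cv2.circle(np.zeros_like(g),tuple(int(x) for x in px),int(.024*s),255,-1)>0)).astype(np.uint8)
ys,xs=np.nonzero(m);print("dark ext",(xs.min()+xs.max())/2/s-H+X[0],(ys.min()+ys.max())/2/s-H+X[1],np.ptp(xs)/s,np.ptp(ys)/s)
E
```

```text
120 [ 0.50174191 -0.23790174] [63.52184296 63.85109711]
150 [ 0.50174633 -0.23784738] [62.75120544 63.03816986]
180 [ 0.50175378 -0.23780714] [62.0460968  62.26935577]
0.0145 groove ang -20.825817729637652 0.6300215561897333
0.0155 groove ang -20.73421213377524 0.6356510241366161
0.0165 groove ang -20.640236655055276 0.618799713796347
dark ext 0.502 -0.23775 0.0315 0.033
```

Emit:
drive_tool([
  {"x": 53, "y": -26, "z": 0, "rx": 0, "ry": 0, "rz": -0.1, "fingers": -1},
  {"x": 106, "y": -52, "z": 0, "rx": 0, "ry": 0, "rz": -0.2, "fingers": -1},
  {"x": 159, "y": -78, "z": 0, "rx": 0, "ry": 0, "rz": -0.32, "fingers": -1},
  {"x": 212, "y": -104, "z": 0, "rx": 0, "ry": 0, "rz": -0.44, "fingers": -1},
  {"x": 265, "y": -130, "z": 0, "rx": 0, "ry": 0, "rz": -0.55, "fingers": -1},
  {"x": 318, "y": -156, "z": 0, "rx": 0, "ry": 0, "rz": -0.66, "fingers": -1},
  {"x": 371, "y": -182, "z": 0, "rx": 0, "ry": 0, "rz": -0.77, "fingers": -1},
  {"x": 424, "y": -208, "z": 0, "rx": 0, "ry": 0, "rz": -0.88, "fingers": -1},
  {"x": 476, "y": -234, "z": 0, "rx": 0, "ry": 0, "rz": -0.97, "fingers": -1},
  {"x": 476, "y": -234, "z": 0, "rx": 0, "ry": 0, "rz": -0.97, "fingers": -1},
  {"x": 476, "y": -234, "z": 0, "rx": 0, "ry": 0, "rz": -0.97, "fingers": -1},
])

```text
time_s: 2.88
tool_pos: [0.4938, 0.2894, 0.2499]
tool_rot: [-179.9, 0.1, 120.4]
force: [-0.5, -0.5, -0.3]
grip_width: 0.0871
grasp_force: 0.0
```

Run:
```python
from h import *
from cell import sensors,vision
o=sensors.get_obs();c=vision.read_camera("wrist");pickle.dump((o,c),open("hold.pkl","wb"))
print(o["time_s"],o["tool_pos"],o["tool_rot"],o["qpos"],o["force"])
u=proj(c,[.491,.294,.107]);print(u)
cv2.imwrite("pics/w3.png",cv2.resize(np.array(c["image"])[60:330,100:460,::-1],None,fx=2.2,fy=2.2,interpolation=cv2.INTER_CUBIC))
```

```text
2.875 [0.49384089 0.28938603 0.24991748] [-1.79920714e+02  8.51144051e-02  1.20369256e+02] [ 14.44468457  15.46265088 -56.11730269  91.29452221  13.0472243
  80.286594   -12.57940933] [-0.46435448 -0.52828364 -0.2888147 ]
[280.98061906 191.72038356]
```

View pics/w3.png

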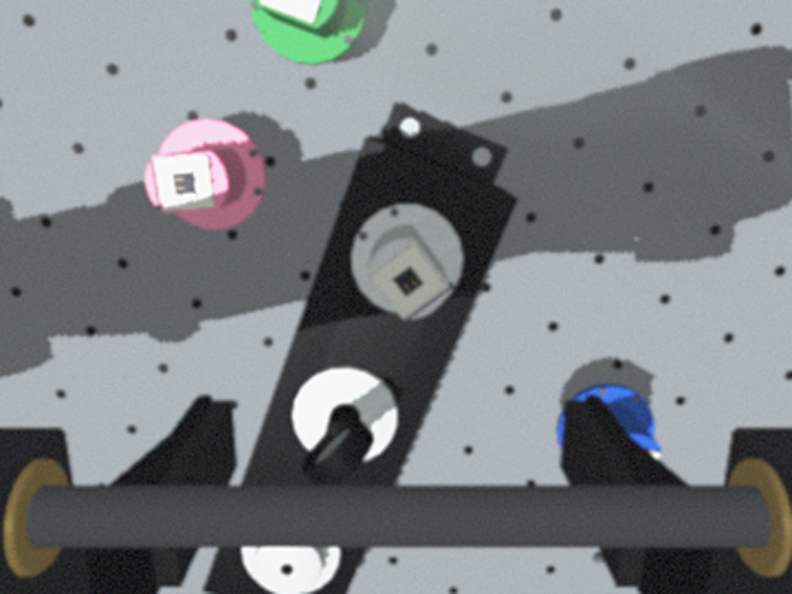

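The target is the grey holder in the rack at crop (407,262), with the tile at (410,280). Pink, green and blue look-alikes surround it. I'll rectify the post-top and flange planes.

Run:
```python
from h import *
o,c=pickle.load(open("hold.pkl","rb"))
X=(.491,.294);H=.04;s=5000
im=rect(c,X,.107,H,s);im2=rect(c,X,.062,H,s)
hsv=cv2.cvtColor(im,cv2.COLOR_RGB2HSV).astype(int)
g=cv2.cvtColor(im,cv2.COLOR_RGB2GRAY);g2=cv2.cvtColor(im2,cv2.COLOR_RGB2GRAY)
for th in(85,100,110):
    ctr,ax,k=ell(g2,th,0,X,H,s);print("flange",th,ctr,ax)
t=im[170:230,170:230].reshape(-1,3);print("tile",im[215:225,170:180].mean((0,1)))
wb=cv2.GaussianBlur(im[:,:,0].astype(np.float32)-im[:,:,2],(0,0),6);print("r-b",[int(wb[200+dy,200+dx]) for dx,dy in((0,0),(40,0),(-40,0),(0,40),(0,-40),(100,0),(0,100))])
for th in(10,14,18):
    k,_=cv2.findContours((wb>th).astype(np.uint8),cv2.RETR_EXTERNAL,2)
    if k:
        k=max(k,key=cv2.contourArea);r=cv2.minAreaRect(k);print(th,r,np.array(r[0])/s-H+X)
v=np.hstack([im,im2])[:,:,::-1];v=cv2.convertScaleAbs(v,alpha=1.6)
cv2.imwrite("pics/r.png",v)
```

```text
flange 85 [0.4924258  0.29972522] [57.35880127 60.43106079]
flange 100 [0.49252473 0.29974813] [56.37345581 59.6758606 ]
flange 110 [0.49262847 0.29959171] [56.03892822 58.61748047]
tile [120.48 124.26 118.48]
r-b [3, 5, 4, -7, -3, -3, 0]
```

View pics/r.png

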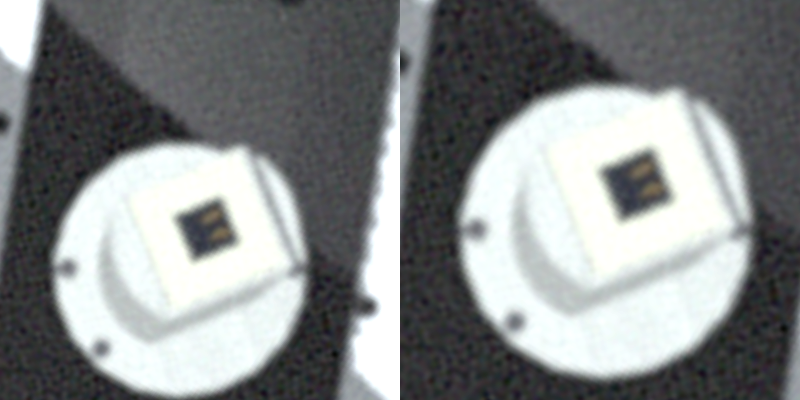

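Tile corners in the left patch (z=0.107): (130,197), (247,149), (296,269), (175,308). That gives centre ≈(0.493,0.300), matching the flange fit and the scene camera. The flat edge runs at about -23°, so the gripper yaw should be 157°.

Run:
```python
from h import *
from cell import sensors
o=sensors.get_obs();print(o["time_s"],o["tool_pos"],o["tool_rot"],o["joint_velocities"])
print(delta(o,[.4928,.300,.17],157))
```

```text
2.925 [0.49415235 0.28879396 0.25003235] [-1.79935541e+02  1.02743951e-01  1.20286462e+02] [ 6.75661617e-01 -4.98443830e-01  1.15899139e-01 -4.45244960e-04
 -1.91152938e-01 -2.47913634e-01 -2.00369924e-01]
(array([10.5,  4.6, 80. ]), array([-0.0017,  0.0014, -0.6408]))
```

Emit:
drive_tool([
  {"x": 2, "y": 1, "z": 15, "rx": 0, "ry": 0, "rz": -0.15, "fingers": -1},
  {"x": 5, "y": 2, "z": 35, "rx": 0, "ry": 0, "rz": -0.3, "fingers": -1},
  {"x": 8, "y": 4, "z": 55, "rx": 0, "ry": 0, "rz": -0.45, "fingers": -1},
  {"x": 10, "y": 5, "z": 80, "rx": 0, "ry": 0, "rz": -0.6, "fingers": -1},
  {"x": 10.5, "y": 5, "z": 80, "rx": 0, "ry": 0, "rz": -0.64, "fingers": -1},
  {"x": 10.5, "y": 5, "z": 80, "rx": 0, "ry": 0, "rz": -0.64, "fingers": -1},
  {"x": 10.5, "y": 5, "z": 80, "rx": 0, "ry": 0, "rz": -0.64, "fingers": -1},
  {"x": 10.5, "y": 5, "z": 80, "rx": 0, "ry": 0, "rz": -0.64, "fingers": -1},
])

```text
time_s: 3.92
tool_pos: [0.4923, 0.3034, 0.1713]
tool_rot: [180.0, 0.1, 157.1]
force: [-0.3, 0.6, 0.4]
grip_width: 0.0867
grasp_force: 0.0
```

Run:
```python
from h import *
from cell import sensors,vision
o=sensors.get_obs();c=vision.read_camera("wrist");pickle.dump((o,c),open("hold2.pkl","wb"))
print(o["time_s"],o["tool_pos"],o["tool_rot"],o["qpos"])
print(delta(o,[.4928,.300,.076],157))
X=(.4928,.300);H=.04;s=5000
im=rect(c,X,.107,H,s);im2=rect(c,X,.062,H,s)
cv2.imwrite("pics/r2.png",cv2.convertScaleAbs(np.hstack([im,im2])[:,:,::-1],alpha=1.3))
```

```text
3.925 [0.49231719 0.30337945 0.17134975] [1.79963571e+02 7.33866375e-02 1.57145156e+02] [ 15.66424908  22.07559975 -60.99026961  96.59203264  20.1308792
  73.23824954  17.69317006]
(array([-1.6, -3. , 95.4]), array([0.0006, 0.0013, 0.0025]))
```

View pics/r2.png

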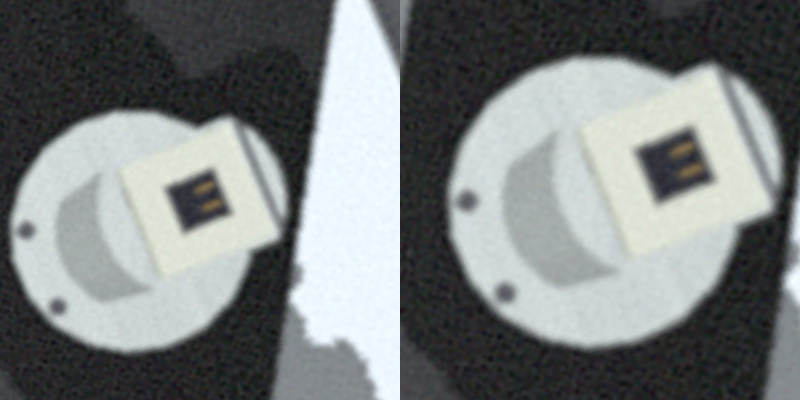

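The tile centre is at patch (200,200), i.e. (0.4928,0.300), and the flange centre agrees within about 1.5 mm. The edges run at -22°, so descend.

Emit:
drive_tool([
  {"x": -1.4, "y": -3, "z": 20, "rx": 0, "ry": 0, "rz": 0, "fingers": -1},
  {"x": -1.4, "y": -3, "z": 45, "rx": 0, "ry": 0, "rz": 0, "fingers": -1},
  {"x": -1.4, "y": -3, "z": 70, "rx": 0, "ry": 0, "rz": 0, "fingers": -1},
  {"x": -1.4, "y": -3, "z": 90, "rx": 0, "ry": 0, "rz": 0, "fingers": -1},
  {"x": -1.4, "y": -3, "z": 95, "rx": 0, "ry": 0, "rz": 0, "fingers": -1},
  {"x": -1.4, "y": -3, "z": 95, "rx": 0, "ry": 0, "rz": 0, "fingers": -1},
  {"x": -1.4, "y": -3, "z": 95, "rx": 0, "ry": 0, "rz": 0, "fingers": -1},
])

```text
time_s: 4.85
tool_pos: [0.4925, 0.3005, 0.0764]
tool_rot: [179.9, 0.1, 157.2]
force: [0.1, 1.7, 0.4]
grip_width: 0.0868
grasp_force: 0.0
```

Well placed. Close gently.

Emit:
drive_tool([
  {"x": 0, "y": 0, "z": 0, "rx": 0, "ry": 0, "rz": 0, "fingers": 1},
  {"x": 0, "y": 0, "z": 0, "rx": 0, "ry": 0, "rz": 0, "fingers": 1},
  {"x": 0, "y": 0, "z": 0, "rx": 0, "ry": 0, "rz": 0, "fingers": 1},
  {"x": 0, "y": 0, "z": 0, "rx": 0, "ry": 0, "rz": 0, "fingers": 1},
  {"x": 0, "y": 0, "z": 0, "rx": 0, "ry": 0, "rz": 0, "fingers": 1},
  {"x": 0, "y": 0, "z": 0, "rx": 0, "ry": 0, "rz": 0, "fingers": 1},
  {"x": 0, "y": 0, "z": 0, "rx": 0, "ry": 0, "rz": 0, "fingers": 1},
  {"x": 0, "y": 0, "z": 0, "rx": 0, "ry": 0, "rz": 0, "fingers": 1},
], force=50)

```text
time_s: 5.85
tool_pos: [0.492, 0.3001, 0.0755]
tool_rot: [180.0, 0.0, 157.2]
force: [0.1, -0.2, -0.1]
grip_width: 0.028
grasp_force: 50.0
```

Emit:
drive_tool([
  {"x": 0, "y": 0, "z": -5, "rx": 0, "ry": 0, "rz": 0, "fingers": 1},
  {"x": 0, "y": 0, "z": -20, "rx": 0, "ry": 0, "rz": 0, "fingers": 1},
  {"x": 0, "y": 0, "z": -45, "rx": 0, "ry": 0, "rz": 0, "fingers": 1},
  {"x": 0, "y": 0, "z": -75, "rx": 0, "ry": 0, "rz": 0, "fingers": 1},
  {"x": 0, "y": 0, "z": -105, "rx": 0, "ry": 0, "rz": 0, "fingers": 1},
  {"x": 0, "y": 0, "z": -130, "rx": 0, "ry": 0, "rz": 0, "fingers": 1},
  {"x": 0, "y": 0, "z": -140, "rx": 0, "ry": 0, "rz": 0, "fingers": 1},
  {"x": 0, "y": 0, "z": -140, "rx": 0, "ry": 0, "rz": 0, "fingers": 1},
  {"x": 0, "y": 0, "z": -140, "rx": 0, "ry": 0, "rz": 0, "fingers": 1},
])

```text
time_s: 6.98
tool_pos: [0.4915, 0.2995, 0.2144]
tool_rot: [-179.9, -0.1, 157.2]
force: [-0.4, -1.1, -1.8]
grip_width: 0.0275
grasp_force: 50.0
```

Run:
```python
from h import *
from cell import sensors,vision
o=sensors.get_obs();c=vision.read_camera("wrist");pickle.dump((o,c),open("held.pkl","wb"))
print(o["time_s"],o["tool_pos"],o["tool_rot"],o["force"],o["grip_width"])
for y in(99.3,39.3):print(delta(o,[.5019,-.2378,.216],y))
R,p=tool(o)
X=p[:2];H=.03;s=6000;z=p[2]+.031
im=rect(c,X,z,H,s)
cv2.imwrite("pics/r3.png",np.hstack([im[:,:,::-1],cv2.resize(np.array(c["image"])[120:300,200:360,::-1],(320,360))]))
```

```text
6.975 [0.49149158 0.29951673 0.21443706] [-1.79912980e+02 -5.68172738e-02  1.57207432e+02] [-0.38969489 -1.05560045 -1.76677703] 0.027503675122549302
(array([-217.7, -491.3,   -1. ]), array([-1.9000e-03, -1.0000e-04,  1.0107e+00]))
(array([-217.7, -491.3,   -1. ]), array([-2.0000e-03,  9.0000e-04,  2.0579e+00]))
```

View pics/r3.png

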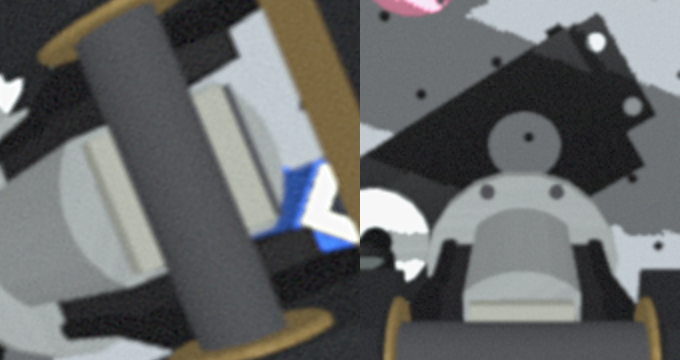

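The holder is gripped on the flats, square and centred (patch centre ≈(183,180) of 360). Carry it over the stage at yaw 99.3°.

Emit:
drive_tool([
  {"x": -9, "y": -20, "z": 0, "rx": 0, "ry": 0, "rz": 0.05, "fingers": 1},
  {"x": -26, "y": -60, "z": 0, "rx": 0, "ry": 0, "rz": 0.13, "fingers": 1},
  {"x": -44, "y": -100, "z": 0, "rx": 0, "ry": 0, "rz": 0.22, "fingers": 1},
  {"x": -64, "y": -145, "z": 0, "rx": 0, "ry": 0, "rz": 0.31, "fingers": 1},
  {"x": -84, "y": -190, "z": 0, "rx": 0, "ry": 0, "rz": 0.4, "fingers": 1},
  {"x": -104, "y": -235, "z": 0, "rx": 0, "ry": 0, "rz": 0.49, "fingers": 1},
  {"x": -124, "y": -280, "z": 0, "rx": 0, "ry": 0, "rz": 0.58, "fingers": 1},
  {"x": -144, "y": -325, "z": 0, "rx": 0, "ry": 0, "rz": 0.67, "fingers": 1},
  {"x": -164, "y": -370, "z": 0, "rx": 0, "ry": 0, "rz": 0.76, "fingers": 1},
  {"x": -184, "y": -415, "z": 0, "rx": 0, "ry": 0, "rz": 0.85, "fingers": 1},
  {"x": -202, "y": -455, "z": 0, "rx": 0, "ry": 0, "rz": 0.94, "fingers": 1},
  {"x": -213, "y": -480, "z": 0, "rx": 0, "ry": 0, "rz": 0.99, "fingers": 1},
  {"x": -217.5, "y": -491, "z": 0, "rx": 0, "ry": 0, "rz": 1.01, "fingers": 1},
  {"x": -217.5, "y": -491, "z": 0, "rx": 0, "ry": 0, "rz": 1.01, "fingers": 1},
  {"x": -217.5, "y": -491, "z": 0, "rx": 0, "ry": 0, "rz": 1.01, "fingers": 1},
  {"x": -217.5, "y": -491, "z": 0, "rx": 0, "ry": 0, "rz": 1.01, "fingers": 1},
])

```text
time_s: 9.02
tool_pos: [0.5027, -0.2352, 0.2158]
tool_rot: [180.0, 0.0, 99.5]
force: [0.7, 0.1, -2.8]
grip_width: 0.0271
grasp_force: 50.0
```

```bash
cat > st.py <<'E'
from h import *
from cell import sensors
import sys
o=sensors.get_obs();print(o["time_s"],np.round(o["tool_pos"],4),np.round(o["tool_rot"],2),np.round(o["force"],1),np.round(o["wrist_torque"],2),o["grip_width"],o["grasp_force"])
print(delta(o,[.5019,-.2378,float(sys.argv[1])],99.3))
E
python3 st.py .155
```

```text
9.025 [ 0.5027 -0.2352  0.2158] [1.7999e+02 1.0000e-02 9.9500e+01] [ 0.7  0.1 -2.8] [ 0.  -0.1 -0. ] 0.02710199773955515 49.99818067605702
(array([-2.4, -1.2, 60.8]), array([0.0002, 0.0002, 0.0034]))
```

Emit:
drive_tool([
  {"x": -2.4, "y": -1.2, "z": 15, "rx": 0, "ry": 0, "rz": 0.003, "fingers": 1},
  {"x": -2.4, "y": -1.2, "z": 35, "rx": 0, "ry": 0, "rz": 0.003, "fingers": 1},
  {"x": -2.4, "y": -1.2, "z": 55, "rx": 0, "ry": 0, "rz": 0.003, "fingers": 1},
  {"x": -2.4, "y": -1.2, "z": 60, "rx": 0, "ry": 0, "rz": 0.003, "fingers": 1},
  {"x": -2.4, "y": -1.2, "z": 60, "rx": 0, "ry": 0, "rz": 0.003, "fingers": 1},
  {"x": -2.4, "y": -1.2, "z": 60, "rx": 0, "ry": 0, "rz": 0.003, "fingers": 1},
])

```text
time_s: 9.78
tool_pos: [0.5021, -0.2396, 0.1563]
tool_rot: [179.9, 0.1, 99.2]
force: [-0.6, -0.5, -2.5]
grip_width: 0.0274
grasp_force: 50.0
```

```bash
python3 st.py .142
```

```text
9.775 [ 0.5021 -0.2396  0.1563] [1.7994e+02 5.0000e-02 9.9170e+01] [-0.6 -0.5 -2.5] [-0.01 -0.07  0.02] 0.027366340036625282 49.99822430159668
(array([ 1.8,  0.1, 14.3]), array([ 0.0011,  0.0009, -0.0022]))
```

Emit:
drive_tool([
  {"x": 1.5, "y": 0, "z": 0, "rx": 0, "ry": 0, "rz": 0, "fingers": 1},
  {"x": 1.5, "y": 0, "z": 0, "rx": 0, "ry": 0, "rz": 0, "fingers": 1},
  {"x": 1.5, "y": 0, "z": 0, "rx": 0, "ry": 0, "rz": 0, "fingers": 1},
  {"x": 1.5, "y": 0, "z": 0, "rx": 0, "ry": 0, "rz": 0, "fingers": 1},
])

```text
time_s: 10.28
tool_pos: [0.5013, -0.238, 0.1556]
tool_rot: [180.0, 0.0, 99.2]
force: [0.0, -0.3, -2.2]
grip_width: 0.0276
grasp_force: 50.0
```

```bash
python3 st.py .142
```

```text
10.275 [ 0.5013 -0.238   0.1556] [1.800e+02 1.000e-02 9.917e+01] [ 0.  -0.3 -2.2] [ 0.04 -0.07 -0.03] 0.027550000964182423 49.998185309652285
(array([ 0.1,  0.6, 13.6]), array([ 0.0001,  0.0003, -0.0023]))
```

Good. Lower the pilot into the bore slowly (teeth stop would be at TCP z 0.138).

Emit:
drive_tool([
  {"x": 0, "y": 0.6, "z": 3, "rx": 0, "ry": 0, "rz": 0, "fingers": 1},
  {"x": 0, "y": 0.6, "z": 6, "rx": 0, "ry": 0, "rz": 0, "fingers": 1},
  {"x": 0, "y": 0.6, "z": 8, "rx": 0, "ry": 0, "rz": 0, "fingers": 1},
  {"x": 0, "y": 0.6, "z": 10, "rx": 0, "ry": 0, "rz": 0, "fingers": 1},
  {"x": 0, "y": 0.6, "z": 12, "rx": 0, "ry": 0, "rz": 0, "fingers": 1},
  {"x": 0, "y": 0.6, "z": 13, "rx": 0, "ry": 0, "rz": 0, "fingers": 1},
  {"x": 0, "y": 0.6, "z": 13, "rx": 0, "ry": 0, "rz": 0, "fingers": 1},
  {"x": 0, "y": 0.6, "z": 13, "rx": 0, "ry": 0, "rz": 0, "fingers": 1},
])

```text
time_s: 11.28
tool_pos: [0.5019, -0.2379, 0.1426]
tool_rot: [180.0, 0.0, 99.2]
force: [1.0, -0.7, -2.4]
grip_width: 0.0276
grasp_force: 50.0
```

```bash
python3 st.py .132
```

```text
11.275 [ 0.5019 -0.2379  0.1426] [1.800e+02 1.000e-02 9.917e+01] [ 1.  -0.7 -2.4] [-0.06 -0.12 -0.  ] 0.027614715011797367 49.998155366309334
(array([ 0.1,  0. , 10.6]), array([ 0.0001,  0.0002, -0.0023]))
```

Pilot is in without contact force. Continue through the tooth level.

Emit:
drive_tool([
  {"x": 0, "y": 0, "z": 2, "rx": 0, "ry": 0, "rz": 0, "fingers": 1},
  {"x": 0, "y": 0, "z": 4, "rx": 0, "ry": 0, "rz": 0, "fingers": 1},
  {"x": 0, "y": 0, "z": 6, "rx": 0, "ry": 0, "rz": 0, "fingers": 1},
  {"x": 0, "y": 0, "z": 7, "rx": 0, "ry": 0, "rz": 0, "fingers": 1},
  {"x": 0, "y": 0, "z": 8, "rx": 0, "ry": 0, "rz": 0, "fingers": 1},
  {"x": 0, "y": 0, "z": 8, "rx": 0, "ry": 0, "rz": 0, "fingers": 1},
])

```text
time_s: 12.02
tool_pos: [0.5019, -0.2376, 0.1344]
tool_rot: [180.0, -0.0, 99.2]
force: [0.6, 0.8, -2.8]
grip_width: 0.0275
grasp_force: 50.0
```

```bash
python3 st.py .124
```

```text
12.025 [ 0.5019 -0.2376  0.1344] [ 1.7999e+02 -1.0000e-02  9.9180e+01] [ 0.6  0.8 -2.8] [ 0.24 -0.23 -0.05] 0.02746619262926749 49.99894034167127
(array([-0.2, -0.1, 10.4]), array([ 0.0001, -0.0002, -0.0021]))
```

Emit:
drive_tool([
  {"x": 0, "y": 0, "z": 2, "rx": 0, "ry": 0, "rz": 0, "fingers": 1},
  {"x": 0, "y": 0, "z": 4, "rx": 0, "ry": 0, "rz": 0, "fingers": 1},
  {"x": 0, "y": 0, "z": 6, "rx": 0, "ry": 0, "rz": 0, "fingers": 1},
  {"x": 0, "y": 0, "z": 8, "rx": 0, "ry": 0, "rz": 0, "fingers": 1},
  {"x": 0, "y": 0, "z": 10, "rx": 0, "ry": 0, "rz": 0, "fingers": 1},
  {"x": 0, "y": 0, "z": 12, "rx": 0, "ry": 0, "rz": 0, "fingers": 1},
  {"x": 0, "y": 0, "z": 14, "rx": 0, "ry": 0, "rz": 0, "fingers": 1},
  {"x": 0, "y": 0, "z": 14, "rx": 0, "ry": 0, "rz": 0, "fingers": 1},
])

```text
time_s: 13.02
tool_pos: [0.5021, -0.2377, 0.1213]
tool_rot: [180.0, 0.0, 99.2]
force: [-1.7, 3.3, 5.4]
grip_width: 0.0276
grasp_force: 50.0
```

```bash
python3 st.py .116
```

```text
13.025 [ 0.5021 -0.2377  0.1213] [1.7999e+02 2.0000e-02 9.9180e+01] [-1.7  3.3  5.4] [0.79 0.24 0.06] 0.02764789354244889 50.00011179253761
(array([-0.1, -0.2,  5.3]), array([ 0.0001,  0.0004, -0.0021]))
```

Ejector contact at the expected height, so the splines are meshed. Press home in small steps with the firmest grip.

Emit:
drive_tool([
  {"x": 0, "y": 0, "z": 1, "rx": 0, "ry": 0, "rz": 0, "fingers": 1},
  {"x": 0, "y": 0, "z": 2, "rx": 0, "ry": 0, "rz": 0, "fingers": 1},
  {"x": 0, "y": 0, "z": 3, "rx": 0, "ry": 0, "rz": 0, "fingers": 1},
  {"x": 0, "y": 0, "z": 4, "rx": 0, "ry": 0, "rz": 0, "fingers": 1},
  {"x": 0, "y": 0, "z": 5, "rx": 0, "ry": 0, "rz": 0, "fingers": 1},
  {"x": 0, "y": 0, "z": 5.5, "rx": 0, "ry": 0, "rz": 0, "fingers": 1},
  {"x": 0, "y": 0, "z": 5.5, "rx": 0, "ry": 0, "rz": 0, "fingers": 1},
], force=60)

```text
time_s: 13.9
tool_pos: [0.5022, -0.2378, 0.1164]
tool_rot: [180.0, 0.0, 99.2]
force: [-2.8, 3.4, 8.4]
grip_width: 0.0273
grasp_force: 60.0
```

```bash
python3 st.py .116
```

```text
13.9 [ 0.5022 -0.2378  0.1164] [1.7999e+02 4.0000e-02 9.9180e+01] [-2.8  3.4  8.4] [0.95 0.58 0.02] 0.02730103698011812 60.00249649687248
(array([ 0. , -0.3,  0.4]), array([ 0.0002,  0.0007, -0.0022]))
```

Nearly home. Press 1 mm at a time until the force rises sharply.

Emit:
drive_tool([
  {"x": 0, "y": 0, "z": 0.5, "rx": 0, "ry": 0, "rz": 0, "fingers": 1},
  {"x": 0, "y": 0, "z": 1, "rx": 0, "ry": 0, "rz": 0, "fingers": 1},
  {"x": 0, "y": 0, "z": 1, "rx": 0, "ry": 0, "rz": 0, "fingers": 1},
  {"x": 0, "y": 0, "z": 1, "rx": 0, "ry": 0, "rz": 0, "fingers": 1},
])

```text
time_s: 14.4
tool_pos: [0.5022, -0.2377, 0.1155]
tool_rot: [180.0, 0.0, 99.2]
force: [-2.3, 2.9, 9.6]
grip_width: 0.0277
grasp_force: 60.0
```

```bash
python3 st.py .116
```

```text
14.4 [ 0.5022 -0.2377  0.1155] [1.7999e+02 4.0000e-02 9.9180e+01] [-2.3  2.9  9.6] [0.92 0.58 0.02] 0.027677372536063644 60.00291234622637
(array([-0. , -0.3, -0.5]), array([ 0.0002,  0.0008, -0.0021]))
```

Emit:
drive_tool([
  {"x": 0, "y": 0, "z": 0.5, "rx": 0, "ry": 0, "rz": 0, "fingers": 1},
  {"x": 0, "y": 0, "z": 1, "rx": 0, "ry": 0, "rz": 0, "fingers": 1},
  {"x": 0, "y": 0, "z": 1, "rx": 0, "ry": 0, "rz": 0, "fingers": 1},
  {"x": 0, "y": 0, "z": 1, "rx": 0, "ry": 0, "rz": 0, "fingers": 1},
])

```text
time_s: 14.9
tool_pos: [0.5022, -0.2377, 0.1154]
tool_rot: [-180.0, 0.1, 99.2]
force: [-5.1, 4.6, 15.2]
grip_width: 0.0271
grasp_force: 60.0
```

```bash
python3 st.py .116
```

```text
14.9 [ 0.5022 -0.2377  0.1154] [-1.7999e+02  6.0000e-02  9.9180e+01] [-5.1  4.6 15.2] [1.07 1.08 0.03] 0.027140719368589965 60.00656641050227
(array([-0. , -0.3, -0.6]), array([-0.0002,  0.0011, -0.0021]))
```

Emit:
drive_tool([
  {"x": 0, "y": 0, "z": 0.5, "rx": 0, "ry": 0, "rz": 0, "fingers": 1},
  {"x": 0, "y": 0, "z": 1, "rx": 0, "ry": 0, "rz": 0, "fingers": 1},
  {"x": 0, "y": 0, "z": 1.5, "rx": 0, "ry": 0, "rz": 0, "fingers": 1},
  {"x": 0, "y": 0, "z": 1.5, "rx": 0, "ry": 0, "rz": 0, "fingers": 1},
  {"x": 0, "y": 0, "z": 1.5, "rx": 0, "ry": 0, "rz": 0, "fingers": 1},
  {"x": 0, "y": 0, "z": 1.5, "rx": 0, "ry": 0, "rz": 0, "fingers": 1},
])

```text
time_s: 15.65
tool_pos: [0.5022, -0.2377, 0.1153]
tool_rot: [-180.0, 0.1, 99.2]
force: [-8.5, 6.0, 24.1]
grip_width: 0.0275
grasp_force: 60.0
```

```bash
python3 st.py .116
python3 - <<'E'
from h import *
from cell import vision
c=vision.read_camera("scene");w=vision.read_camera("wrist")
cv2.imwrite("pics/f.png",np.hstack([crop(c,116,220,50,400),cv2.resize(np.array(w["image"])[100:300,180:380,::-1],(400,400))]))
E
```

```text
15.65 [ 0.5022 -0.2377  0.1153] [-1.7996e+02  1.0000e-01  9.9180e+01] [-8.5  6.  24.1] [1.42 1.95 0.03] 0.027479201773716693 60.01011601983919
(array([-0. , -0.3, -0.7]), array([-0.0007,  0.0018, -0.0021]))
```

View pics/f.png

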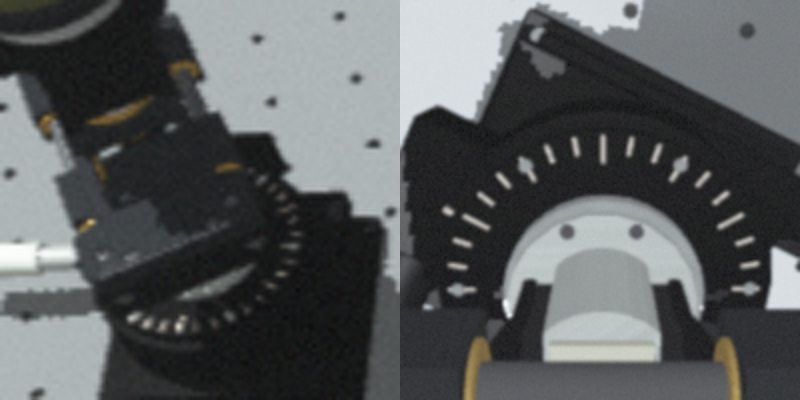

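The wrist view shows the flange flat on the hub, with the hub rim evenly visible around (605,205) and the grip still on the flats. TCP z is at the expected home height and the press is a steady 24 N.

```bash
python3 -c "
from cell import workorder;print(workorder.sign_off())"
```

```text
the job is handed in; nothing more can be done
None
```

The holder with the white tile is meshed in the rotary stage, its flange fully home on the hub, still gripped and pressed down with about 24 N; the job was handed in at about 15.8 s, and no verdict came back.

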